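# Offer up the footbridge on the planning model

## Task

Clear the two tree blocks off the grey ground plate and stand them upright, one on each of the two empty marked places of the low plywood shelf and square with it, so that they complete the neat row there. Then pick up the wooden footbridge model by its balance point, the red line on its spine, and finish while still holding it level and still about 45 mm above the two piers of the ground plate, touching nothing, its pale heavy end centred over the wide pier and its free end over the slim pier. Leave the trees already in the row and everything else where they are.

Things in the scene. Friction and masses are not known exactly. Their poses are not given: they have to be found in the camera images.
- tree1_center (a point): centre of a loose tree block: upright, 32 x 32 mm, 60 mm high, paper sides, green crown, brown foot, 30 to 55 g; it starts on the ground plate between the piers (plate top 12 mm above the table). This point is 30 mm above its underside; z up, x and y across its faces
- tree2_center (a point): centre of the other loose tree block, same size and look, also on the ground plate; the two are interchangeable
- place_a (a point): first empty marked place on the low plywood shelf, next to the two trees of the row: centre of a white-bordered dark square (36 mm) on the shelf's top, 30 mm above the table. x runs along the row, away from the trees already there, y across the shelf, which is open all round. Four such places, 44 mm apart
- place_b (a point): second empty marked place, 44 mm further along the row (x of place_a), at the end of the row; axes as place_a
- row1_center (a point): centre of a tree block already in the row (same size and look), 88 mm from place_a; must stay
- row2_center (a point): centre of the tree block already in the row next to place_a (44 mm from it); must stay
- shelf: the low plywood shelf, fixed, 200 x 70 mm, top 30 mm above the table; origin under its middle on the table, x along the row
- bridge_balance (a point): balance point of the loose footbridge: mid-thickness of its spine at the red line, 34 mm above the underside; x along the bridge from heavy to free end, y across, z up. The spine, 12 mm thick, runs from x = -40 to +200 mm and rises 40 mm above the 8 mm thick deck; grip it across its 12 mm. The bridge starts lying flat on the table
- bridge_heavy (a point): point on the bridge's underside below the middle of its heavy end, 60 mm from the balance point towards -x; axes as bridge_balance
- bridge_free (a point): point on the bridge's underside near its free end, 185 mm from the balance point towards +x; axes as bridge_balance
- bridge: the footbridge, 280 mm long, 250 to 400 g; origin on its underside below the balance point, axes as bridge_balance. Wooden deck 56 mm wide, 8 mm thick, from x = -80 to +200 mm; pale plaster stair block (the heavy end) from x = -80 to -40 mm, 56 mm wide, its top 56 mm above the underside
- wide_pier (a point): centre of the top of the wide concrete-grey pier (44 mm along x, 60 mm along y) on the ground plate, 62 mm above the table; x points to the slim pier, z up
- slim_pier (a point): centre of the top of the slim dark steel pier (12 mm along x, 60 mm along y: a cross bar on two thin posts), 62 mm above the table, 245 mm from the wide pier; axes as wide_pier
- plate: the fixed grey ground plate, 300 x 130 mm, 12 mm thick, with both piers and low green hedges (up to 24 mm above the table) at two corners; origin under its middle on the table, x from the wide to the slim pier
- tree1: the first loose tree block; origin at the centre of its underside
- tree2: the second loose tree block; origin at the centre of its underside
- glue: glue bottle, 130 mm high, white with red; origin under its centre; bystander
- cup1: blue plastic cup, 90 mm high, 80 mm across; origin under its centre; bystander
- cup2: violet plastic cup, same size; origin under its centre; bystander

How it is judged:
On the way, in this order (a step that is already met when the one before it is completed fails the run):
1. both tree blocks stand upright, square and released on the two empty places of the shelf (((horizontal distance between tree1_center and place_a below 0.011 m and horizontal distance between tree2_center and place_b below 0.011 m) or (horizontal distance between tree1_center and place_b below 0.011 m and horizontal distance between tree2_center and place_a below 0.011 m)) and angle between each of tree1_center, tree2_center's own z axis and vertical below 0.1 rad and z of tree1_center in the frame of place_a between 0.024 and 0.036 m and (angle between the x axis of tree1_center and the x axis of place_a, either way round below 0.2 rad or angle between the x axis of tree1_center and the y axis of place_a, either way round below 0.2 rad) and contact force between the fingers and tree1 below 0.1 N and linear speed of each of tree1, tree2 below 0.02 m/s and z of tree2_center in the frame of place_a between 0.024 and 0.036 m and (angle between the x axis of tree2_center and the x axis of place_a, either way round below 0.2 rad or angle between the x axis of tree2_center and the y axis of place_a, either way round below 0.2 rad) and contact force between the fingers and tree2 below 0.1 N), for 0.2 s.
2. the bridge is lifted off the table, gripped at its balance point (contact force between the fingers and bridge above 1 N and x of the grasp point in the frame of bridge_balance between -0.02 and 0.02 m and height (world z) of bridge above 0.04 m), for 0.2 s.
At the end, for the whole second after the job is handed in: Both tree blocks stand released on the two places (11 mm, upright, square within 0.2 rad); the gripper holds the bridge within 20 mm of its balance point, still, level within 0.1 rad, touching nothing else, its ends within 20 mm of their piers in plan and 15 to 75 mm above the pier tops (all of step 1 and contact force between the fingers and bridge above 1 N and x of the grasp point in the frame of bridge_balance between -0.02 and 0.02 m and horizontal distance between bridge_heavy and wide_pier below 0.02 m and horizontal distance between bridge_free and slim_pier below 0.02 m and z of bridge_heavy in the frame of wide_pier between 0.015 and 0.075 m and z of bridge_free in the frame of slim_pier between 0.015 and 0.075 m and angle between bridge_balance's own z axis and vertical below 0.1 rad and linear speed of bridge below 0.02 m/s and angular speed of bridge below 0.15 rad/s and contact force between bridge and plate below 0.05 N and contact force between bridge and tree1 below 0.05 N and contact force between bridge and tree2 below 0.05 N); the arm keeps its last pose, push and grip.
It fails at once if a bystander or a tree already in the row is pushed from its place (over 12 mm for the row, 25 mm for the rest) (distance of any of row1_center, row2_center from where it was at the start of the episode above 0.012 m or distance of any of glue, cup1, cup2 from where it was at the start of the episode above 0.025 m).
It also fails if it takes over 72 s, if anything falls off the work surface, if the arm or the gripper's body presses on something with over 40 N, if the wrist force passes 120 N, or if a joint passes its speed limit or range.

## Robot

A 6-joint arm with a two-finger parallel gripper is mounted at the origin on the work surface. World frame = base frame: x ahead of the robot, y to its left, z up, the work surface at z = 0. Lengths are in m, angles in rad, forces in N, time in s.
With the tool pointing down it reaches from about 0.375 to 0.9 m from the base axis. Payload 3.1 kg.
Tool frame: the origin (TCP) lies midway between the tips of the shut fingers; the grasp point (between the pads) lies 19 mm behind it; x points along the fingers, y is the direction in which the jaws open and shut, and the axes are right-handed (so a half turn about x gives the same grasp; the last joint's range is limited). The gripper opens to 85 mm and grips with 20 to 120 N. Pads are 22 mm wide; open, the fingers measure 114 mm over their backs; the gripper's body (76 mm by 85 mm) begins 54 mm behind the grasp point. The pads swing forward as they close: fully open they stand 13 mm farther back than shut.
Start: joints at [0.969, 0.527, 1.433, -0, 1.181, -0.178], TCP at [0.257, 0.57, 0.231] pointing down, gripper open.
Joint ranges: [-3.08, 3.08], [-0.75, 2.2], [0.22, 2.44], [-1.43, 4.57], [0, 2.65], [-2.85, 2.85]. Speed limits (rad/s): [2.79, 2.79, 3.14, 3.14, 3.14, 3.14].

## Interface

Orientations are given as a unit quaternion [x, y, z, w].
In Python, from station import manip gives the robot as it stands.
- The arm moves only by the tool carry_out, never from a script. Its argument "commands" is a list that holds one entry, the list of rows, each a list of 7 numbers: the shift along the tool's x, y, z in units of 25 mm (1.0 is 25 mm), then the turn, a rotation vector about the tool's x, y, z in units of 5 degrees (1.0 is 5 degrees), then the finger opening in mm, from 0 to 85.4. A call has exactly 5 rows; each row is the pose to reach, as a shift and turn from the pose commanded when the call began, along the tool's axes at that moment; what a row does not reach only later rows make up. A row lasts 1/10 s, in which the tool goes at most 50 mm and 8.59 degrees, less where a joint would pass 70% of its speed; a pose out of reach is approached as far as the arm can. A call with a gripper value outside its range is refused whole. The fingers move at their own pace and stop on an object; "force" is the grip in N (left out, the last holds). Time passes only in rows, so rows that repeat a pose let the fingers close, or fill a call up. It gives the time, the measured TCP pose, the force and the opening at its end, in the units of the state.
- manip.sense(): the state, without advancing time (a new reading comes with each control period).
- manip.snapshot(name): name is "scene" or "top"; returns a dict with "image" (400x640x3 uint8, red, green, blue), "fx", "fy", "cx", "cy" (pixels), "rvec" (rotation vector, rad) and "tvec" (3), from world to camera coordinates, as OpenCV has them. Camera axes: x right, y down, z forward; pixel columns grow to the right and rows downward; lengths in m; the calibration is good to about 2 mm. A picture is of the moment at which its call begins. There is no depth.
- manip.sign_off(): hands the job in, once; it reports no verdict.
The state is a dict: "t": time; "q": joint angles; "qd": joint speeds; "tau": joint torques, N m; "tcp_pos": TCP position; "tool_rot": TCP orientation; "force": force on the tool from outside, world axes, zero at the start; "ft_torque": the same for the moment, N m; "finger_gap": opening from 0.0 (shut) to 1.0 (fully open).
Only numpy, scipy, OpenCV 4.12 (cv2) and the standard library are available. Lean on these libraries where they do the work, as an engineer would, in place of code of your own. Each camera call takes 0.05 s, during which the arm holds its last target.

## Working session

There is one attempt and no reset: what is moved stays moved. The work goes in short steps, Python scripts to look and compute and a tool call to move; the robot and the scene stay as the last step left them, time stands still between calls to the robot, and variables do not carry over. Pictures are saved under pics/ and viewed, and the job is handed in when it is done.

Besides the shell and the picture viewer there is one more tool, called by a JSON object that holds its "op" and its "data". carry_out: Moves the arm, as the interface text tells. Its arguments: {"type":"object","properties":{"commands":{"type":"array"},"force":{"type":"number"}},"required":["commands"]}

```bash
ls; mkdir -p pics; python3 - <<'E'
from station import manip
import cv2,numpy as np
s=manip.sense(); print({k:np.round(v,3) for k,v in s.items()})
for n in("scene","top"):
    d=manip.snapshot(n); cv2.imwrite(f"pics/{n}0.png",d["image"][:,:,::-1]); np.savez(f"{n}0.npz",**d)
    print(n,d["fx"],d["fy"],d["cx"],d["cy"],d["rvec"],d["tvec"])
E
```

```text
pics
{'t': np.float64(0.0), 'q': array([ 0.968,  0.528,  1.434,  0.   ,  1.181, -0.178]), 'qd': array([ 0.   ,  0.001, -0.001,  0.   , -0.002,  0.001]), 'tau': array([ 0.0000e+00, -4.4235e+01, -1.7803e+01, -0.0000e+00,  8.0000e-03,
       -0.0000e+00]), 'tcp_pos': array([0.257, 0.569, 0.23 ]), 'tool_rot': array([ 0.148,  0.692, -0.149,  0.691]), 'force': array([-0.336,  0.287,  0.058]), 'ft_torque': array([-0.001, -0.021,  0.008]), 'finger_gap': np.float64(0.998)}
scene 412.12205621922215 412.12205621922215 323.93678260517675 193.10564067190722 [ 0.68622736  2.74676396 -0.94670471] [ 0.52502445 -0.18934516  1.47199613]
top 445.99110618003374 445.99110618003374 319.2942632222521 198.08526743704195 [ 2.21275227 -2.18309235  0.05169855] [0.00840783 0.57875401 1.67021831]
```

View pics/scene0.png

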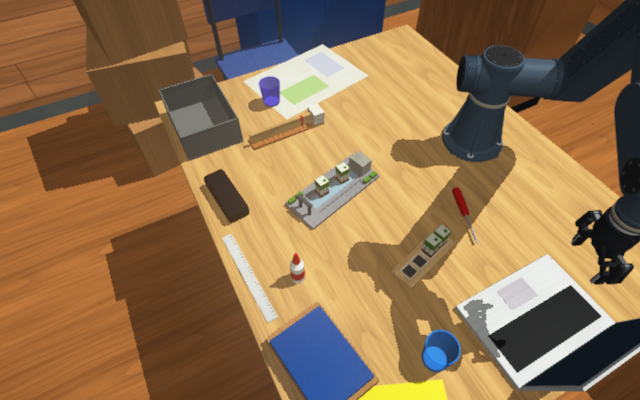

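View pics/top0.png

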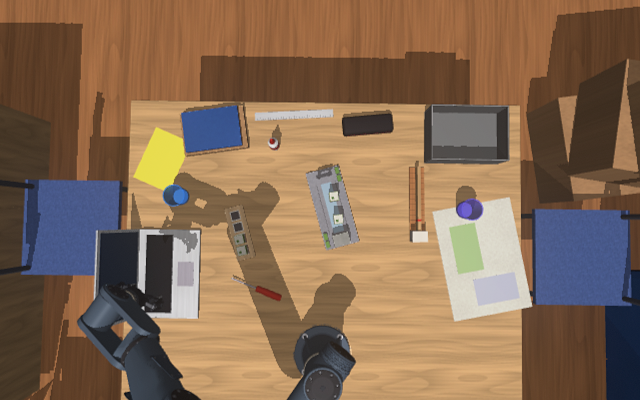

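The two views show the shelf at about (240,230) in the top view, the plate at (332,207), the bridge at (417,200) and its heavy end at (419,236). Next I'll enlarge them.

```bash
cat > h.py <<'E'
import cv2,numpy as np
def load(n): return dict(np.load(n+".npz"))
def ray(d,uv):
    R,_=cv2.Rodrigues(d["rvec"]); C=-R.T@d["tvec"]
    uv=np.atleast_2d(uv).astype(float)
    v=np.c_[(uv[:,0]-d["cx"])/d["fx"],(uv[:,1]-d["cy"])/d["fy"],np.ones(len(uv))]@R
    return C,v
def onz(d,uv,z):
    C,v=ray(d,uv); return C+v*((z-C[2])/v[:,2])[:,None]
def proj(d,P):
    K=np.array([[d["fx"],0,d["cx"]],[0,d["fy"],d["cy"]],[0,0,1.]])
    return cv2.projectPoints(np.atleast_2d(P).astype(float),d["rvec"],d["tvec"],K,None)[0][:,0]
def crop(d,x0,y0,x1,y1,s,fn):
    im=cv2.resize(d["image"][y0:y1,x0:x1],None,fx=s,fy=s,interpolation=cv2.INTER_NEAREST)[:,:,::-1].copy()
    for x in range(x0-x0%10+10,x1,10): cv2.putText(im,str(x),((x-x0)*s,10),0,.35,(0,0,255)); cv2.line(im,((x-x0)*s,12),((x-x0)*s,18),(0,0,255))
    for y in range(y0-y0%10+10,y1,10): cv2.putText(im,str(y),(0,(y-y0)*s),0,.35,(0,0,255))
    cv2.imwrite(fn,im)
E
python3 - <<'E'
from h import *
t=load("top0");s=load("scene0")
for d in(t,s):
    print(ray(d,[0,0])[0])
crop(t,300,160,365,252,6,"pics/t_plate.png")
crop(t,215,195,265,265,8,"pics/t_shelf.png")
crop(t,395,155,440,250,6,"pics/t_bridge.png")
crop(s,280,145,385,232,7,"pics/s_plate.png")
crop(s,385,220,460,290,8,"pics/s_shelf.png")
crop(s,240,100,330,155,8,"pics/s_bridge.png")
E
```

```text
[0.50001289 0.01627655 1.69539915]
[0.95788965 0.68605398 1.04405567]
```

View pics/t_plate.png

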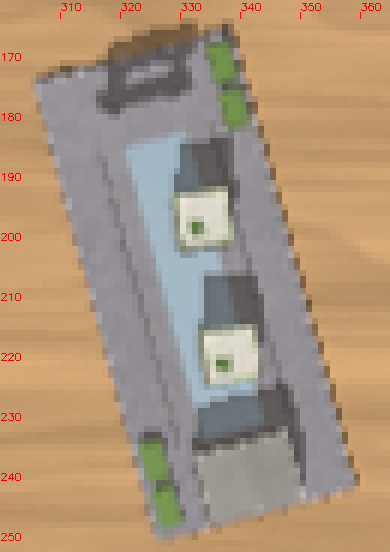

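View pics/t_shelf.png

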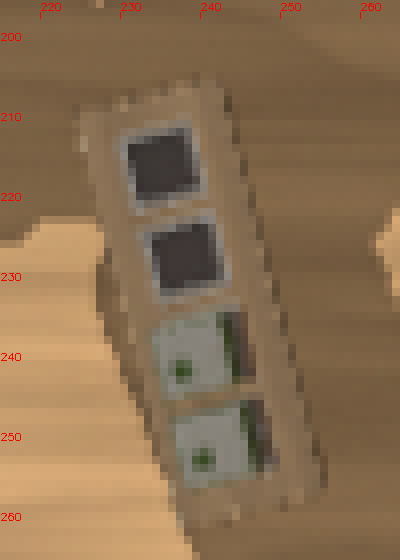

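View pics/t_bridge.png

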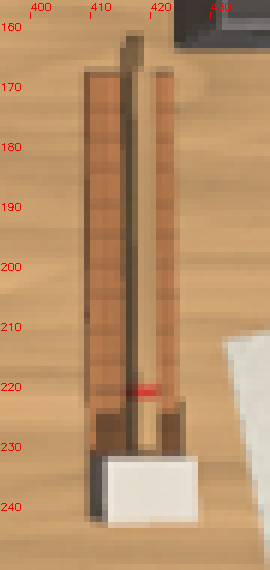

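View pics/s_plate.png

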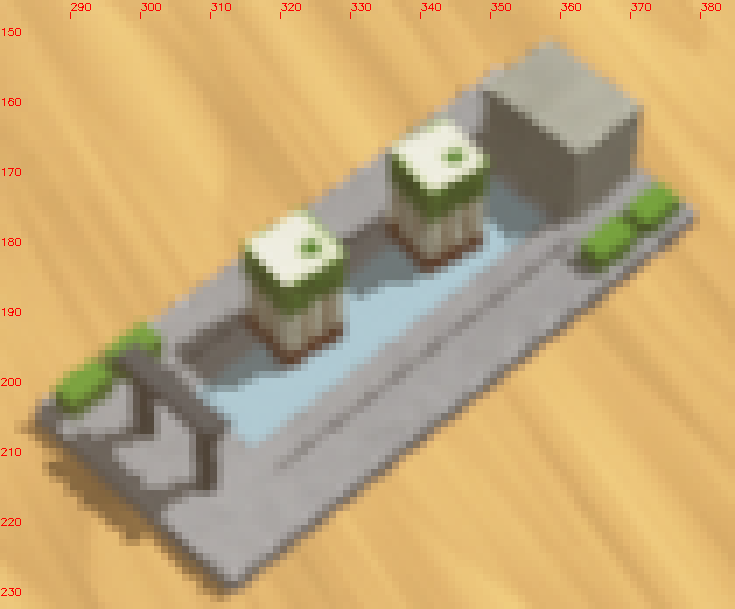

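View pics/s_shelf.png

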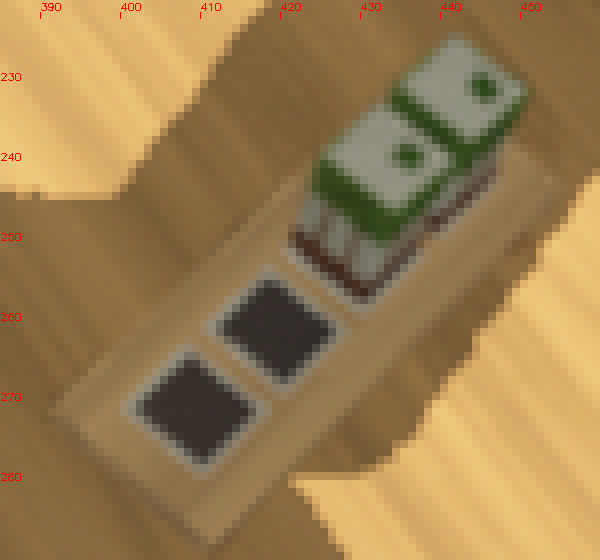

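View pics/s_bridge.png

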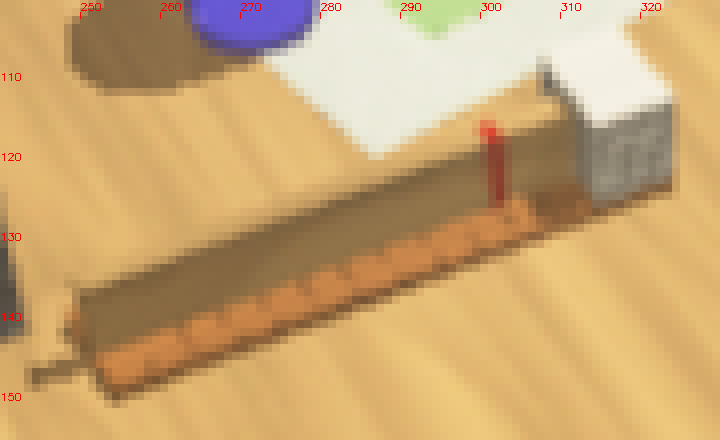

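```bash
cat > meas.py <<'E'
from h import *
def comps(d,box,f,mn=12):
    x0,y0,x1,y1=box; im=d["image"][y0:y1,x0:x1].astype(int)
    m=f(im[:,:,0],im[:,:,1],im[:,:,2]).astype(np.uint8)
    n,l,st,c=cv2.connectedComponentsWithStats(m,connectivity=4); out=[]
    for i in range(1,n):
        if st[i,4]<mn: continue
        mm=(l==i).astype(np.uint8); cs,_=cv2.findContours(mm,cv2.RETR_EXTERNAL,cv2.CHAIN_APPROX_NONE)
        mask=np.zeros_like(mm); cv2.drawContours(mask,cs,-1,1,-1)
        ys,xs=np.nonzero(mask); out.append((np.c_[xs+x0,ys+y0],len(xs)))
    return out
def fit(d,pts,z):
    """plane points of mask pixels -> centroid, rect angle & size(approx, from moments)"""
    P=onz(d,pts,z)[:,:2]; c=P.mean(0); r=cv2.minAreaRect(P.astype(np.float32)*1000)
    w,v=np.linalg.eigh(np.cov(P.T)); ax=v[:,1]; ang=np.degrees(np.arctan2(ax[1],ax[0]))
    return c,np.sqrt(12*w)[::-1],ang,r
def show(name,d,cs,z):
    for p,n in cs:
        c,sz,a,r=fit(d,p,z); print(name,n,"px",p.mean(0).round(1),"xy",c.round(4),"size mm",(sz*1000).round(0),"ang",round(a,1),"rect",np.round(r[0],1),np.round(r[1],1),round(r[2],1))
E
python3 - <<'E'
from meas import *
t=load("top0");s=load("scene0")
white=lambda r,g,b:(r>190)&(g>190)&(b>170)
show("t tree",t,comps(t,(322,185,348,229),white),.072)
show("s tree",s,comps(s,(310,158,352,200),white),.072)
dark=lambda r,g,b:(r<75)&(g<75)&(b<75)
show("t place",t,comps(t,(226,205,245,236),dark),.030)
show("s place",s,comps(s,(398,250,430,285),dark),.030)
g=lambda r,g,b:(r>120)&(abs(r-g)<14)&(b>105)
show("t row",t,comps(t,(230,232,252,262),g),.090)
show("s row",s,comps(s,(405,220,455,255),g),.090)
# plate: not wood (wood r-b large)
pl=lambda r,g,b:(r-b<45)|(g>r)
show("t plate",t,comps(t,(300,155,365,255),pl,300),.012)
pier=lambda r,g,b:(abs(r-g)<8)&(r>130)&(b<r)
show("t wpier",t,comps(t,(325,228,356,252),pier),.062)
sl=lambda r,g,b:(r<100)&(g<95)
show("t slim",t,comps(t,(312,162,336,182),sl),.062)
red=lambda r,g,b:(r-g>90)&(r-b>90)
show("t redline",t,comps(t,(410,215,428,225),red,3),.048)
show("s redline",s,comps(s,(290,110,310,125),lambda r,g,b:(r>190)&(g<110),3),.048)
show("t heavy",t,comps(t,(405,225,432,246),lambda r,g,b:(r>200)&(g>200)&(b>190)),.056)
show("s heavy",s,comps(s,(305,100,326,120),lambda r,g,b:(r>215)&(g>210)&(b>200)),.056)
for nm,d,uv in(("t",t,[[330,221],[419,200]]),):pass
E
```

```text
t tree 62 px [333.6 195.9] xy [ 0.5846 -0.0359] size mm [31. 27.] ang 141.6 rect [584.2 -35.5] [29.2 25.5] 0.7
t tree 65 px [338.1 219. ] xy [ 0.5007 -0.0532] size mm [30. 30.] ang 134.2 rect [501.2 -53.4] [29.2 28.5] 12.0
s tree 74 px [342.2 166.4] xy [ 0.5013 -0.0524] size mm [33. 30.] ang 49.6 rect [500.7 -52.6] [30.8 31.2] 8.1
s tree 56 px [320.6 179.9] xy [ 0.5873 -0.0358] size mm [32. 24.] ang 63.1 rect [585.  -34.7] [26.8 29.7] 9.9
t place 47 px [234.6 215.3] xy [0.5093 0.3314] size mm [26. 25.] ang 145.0 rect [509.4 331.1] [24.8 24.8] 12.6
t place 46 px [237.6 226.6] xy [0.4672 0.3193] size mm [26. 25.] ang 120.2 rect [467.3 319.5] [23.5 24.4] 14.8
s place 14 px [425.7 252.8] xy [0.4351 0.3075] size mm [28.  5.] ang 105.0 rect [435.1 307.4] [ 3.9 25.4] 17.4
s place 87 px [419.1 260.6] xy [0.4662 0.319 ] size mm [28. 27.] ang 83.9 rect [466.  319.4] [26.7 27.1] 15.7
s place 88 px [408.9 270.5] xy [0.5087 0.3307] size mm [27. 27.] ang -149.3 rect [508.7 330.7] [26.8 24.8] 15.8
t row 71 px [238.5 239. ] xy [0.4242 0.3043] size mm [33. 28.] ang 172.9 rect [424.1 304.1] [32.9 28.3
[... 327 characters left out ...]
5
t plate 2768 px [331.9 206.9] xy [ 0.546  -0.0318] size mm [302. 130.] ang -164.2 rect [546.6 -31.6] [303.  130.6] 15.7
t wpier 194 px [340.7 239.1] xy [ 0.4277 -0.064 ] size mm [63. 43.] ang 101.3 rect [430.  -62.6] [47.6 63.8] 14.7
t slim 65 px [323.9 173. ] xy [6.689e-01 5.000e-04] size mm [62. 28.] ang 113.6 rect [6.703e+02 1.000e-01] [29.5 58. ] 14.9
t redline 6 px [419.  219.5] xy [ 0.5028 -0.3527] size mm [11.  7.] ang 91.1 rect [ 502.8 -352.7] [3.7 7.4] 0.8
t heavy 149 px [420.  236.5] xy [ 0.4407 -0.3546] size mm [55. 36.] ang 92.4 rect [ 440.6 -354.8] [32.9 51.7] 0.8
s heavy 180 px [313.3 106. ] xy [ 0.4416 -0.3705] size mm [83. 48.] ang 88.6 rect [ 443.1 -366.1] [78.5 61.4] 63.6
```

```bash
cat > plan.py <<'E'
import numpy as np,sys
from scipy.spatial.transform import Rotation as R
def target(jaw):
    a=np.radians(jaw); x=np.array([0,0,-1.]); y=np.array([np.cos(a),np.sin(a),0]); return R.from_matrix(np.c_[x,y,np.cross(x,y)])
def plan(p,jaw,s=None,quiet=False):
    from station import manip
    s=manip.sense(); q=R.from_quat(s["tool_rot"])
    d=q.inv().apply(np.array(p)-s["tcp_pos"])/.025
    r=(q.inv()*target(jaw)).as_rotvec(degrees=True)/5
    y=q.as_matrix()[:,1]
    print("t",round(float(s["t"]),2),"tcp",np.round(s["tcp_pos"],4),"jaw",round(np.degrees(np.arctan2(y[1],y[0])),1),"gap",round(float(s["finger_gap"])*85.4,1),"q6",round(s["q"][5],2),"F",np.round(s["force"],1),"\n ->",np.round(np.r_[d,r],2).tolist())
if __name__=="__main__":
    a=[float(v) for v in sys.argv[1:]]; plan(a[:3],a[3])
E
python3 plan.py .501 -.053 .16 100; python3 plan.py .501 -.053 .16 -80
python3 - <<'E'
from meas import *
t=load("top0");s=load("scene0")
def up(d,box,f,z,nm,k=8):
    x0,y0,x1,y1=box; im=cv2.resize(d["image"][y0:y1,x0:x1],None,fx=k,fy=k,interpolation=cv2.INTER_CUBIC).astype(int)
    m=f(im[:,:,0],im[:,:,1],im[:,:,2]).astype(np.uint8)
    cs,_=cv2.findContours(m,cv2.RETR_EXTERNAL,cv2.CHAIN_APPROX_NONE); c=max(cs,key=cv2.contourArea)[:,0].astype(float)
    uv=(c+.5)/k-.5+[x0,y0]; P=onz(d,uv,z)[:,:2]; r=cv2.minAreaRect((P*1000).astype(np.float32)); M=cv2.moments((P*1e4).astype(np.float32))
    print(nm,np.round(r[0],1),np.round(r[1],1),round(r[2],1),"centroid",round(M["m10"]/M["m00"]/10,1),round(M["m01"]/M["m00"]/10,1))
w=lambda r,g,b:(b>140)&(r>140)
up(t,(325,187,342,206),w,.072,"t1");up(t,(329,211,347,229),w,.072,"t2")
up(s,(312,172,333,188),w,.072,"s1");up(s,(333,160,352,175),w,.072,"s2")
hv=lambda r,g,b:(b>175)
up(t,(405,228,430,246),hv,.056,"heavy")
# deck edges: profile across rows, top view: colour orange
for v in (172,190,205,215):
    row=t["image"][v,405:432].astype(int); m=(row[:,0]-row[:,2]); print(v,[tuple(x) for x in row[::1]][:24])
    P=onz(t,[[408.,v],[414.5,v],[424,v]],.0); 
E
```

```text
t 0.1 tcp [0.2566 0.5692 0.2304] jaw 65.7 gap 85.5 q6 -0.18 F [0.1 0.7 0.2] 
 -> [2.85, -18.66, 19.15, -6.86, -0.01, 0.02]
t 0.1 tcp [0.2566 0.5692 0.2304] jaw 65.7 gap 85.5 q6 -0.18 F [0.1 0.7 0.2] 
 -> [2.85, -18.66, 19.15, 29.14, 0.03, 0.01]
t1 [584.1 -31.5] [68.9 57.4] 0.8 centroid 577.8 -25.9
t2 [498.8 -49. ] [64.9 60.9] 0.7 centroid 497.2 -42.1
s1 [569.5 -37.6] [63.9 33.9] 10.0 centroid 574.5 -37.8
s2 [493.8 -55.9] [53.3 38. ] 17.9 centroid 497.8 -55.7
heavy [ 440.9 -354.2] [38.9 54.6] 1.3 centroid 441.1 -354.2
172 [(np.int64(191), np.int64(151), np.int64(105)), (np.int64(191), np.int64(150), np.int64(105)), (np.int64(192), np.int64(151), np.int64(106)), (np.int64(182), np.int64(143), np.int64(100)), (np.int64(124), np.int64(81), np.int64(52)), (np.int64(167), np.int64(111), np.int64(71)), (np.int64(167), np.int64(112), np.int64(73)), (np.int64(168), np.int64(112), np.int64(71)), (np.int64(176), np.int64(118), np.int64(76)), (np.int64(168), np.int64(113), np.int64(73)), (np.int64(92), np.int64(70), np.int64(50)), (np.int64(92), np.int64(74), np.int64(51)), (np.int64(151), np.in
[... 3182 characters left out ...]
4(72)), (np.int64(161), np.int64(108), np.int64(71)), (np.int64(137), np.int64(96), np.int64(63)), (np.int64(84), np.int64(68), np.int64(51)), (np.int64(117), np.int64(93), np.int64(66)), (np.int64(203), np.int64(161), np.int64(114)), (np.int64(198), np.int64(158), np.int64(111)), (np.int64(195), np.int64(153), np.int64(107)), (np.int64(181), np.int64(125), np.int64(82)), (np.int64(162), np.int64(109), np.int64(70)), (np.int64(168), np.int64(114), np.int64(75)), (np.int64(179), np.int64(131), np.int64(88)), (np.int64(203), np.int64(161), np.int64(114)), (np.int64(201), np.int64(160), np.int64(113)), (np.int64(200), np.int64(159), np.int64(112)), (np.int64(200), np.int64(159), np.int64(112))]
```

```bash
python3 - <<'E'
from meas import *
t=load("top0");s=load("scene0")
P=onz(t,[[418.55,172],[418.8,190],[418.95,205],[419,215],[419.05,219.8]],.048)[:,:2];print(P.round(4))
d=P[-1]-P[0];print(np.degrees(np.arctan2(-d[1],-d[0])))
# left deck edge at z=0
P=onz(t,[[408.4,172],[408.5,205]],.004)[:,:2];d=P[0]-P[1];print(P.round(4),np.degrees(np.arctan2(d[1],d[0])))
P=onz(t,[[423.6,172],[424.1,205]],.008)[:,:2];d=P[0]-P[1];print(P.round(4),np.degrees(np.arctan2(d[1],d[0])))
x0,y0=287,110;im=s["image"][y0:126,x0:305].astype(int)
m=(im[:,:,0]>180)&(im[:,:,1]<110);ys,xs=np.nonzero(m);print(len(xs),xs+x0,ys+y0)
if len(xs):print(onz(s,[[xs.mean()+x0,ys.mean()+y0]],.048))
E
```

```text
[[ 0.6788 -0.3505]
 [ 0.6119 -0.3517]
 [ 0.5564 -0.3524]
 [ 0.5194 -0.3527]
 [ 0.5017 -0.3529]]
0.7743122589425756
[[ 0.683  -0.3217]
 [ 0.5573 -0.3226]] 0.41103542428872797
[[ 0.6834 -0.3786]
 [ 0.558  -0.3808]] 1.0118382705503486
3 [300 301 301] [116 116 117]
[[ 0.50294883 -0.35017661  0.048     ]]
```

{"op": "carry_out", "data": {"commands": [[[0, -3.5, 4, -1.7, 0, 0, 85], [0, -7.2, 7.5, -3.4, 0, 0, 85], [0, -11, 11, -5.1, 0, 0, 85], [0, -14.8, 15, -6.8, 0, 0, 85], [1, -18.6, 19.1, -6.9, 0, 0, 85]]], "force": 40}}

```text
t: 0.6
tcp_pos: [0.3461, 0.3452, 0.2287]
tool_rot: [-0.064, 0.704, 0.065, 0.704]
force: [1.3, -0.9, -0.6]
finger_gap: 0.997
```

```bash
python3 plan.py .501 -.053 .16 100
```

```text
t 0.6 tcp [0.3461 0.3452 0.2287] jaw 100.5 gap 85.1 q6 -1.2 F [ 1.3 -0.9 -0.6] 
 -> [2.75, -16.79, 3.2, 0.09, 0.01, -0.0]
```

{"op": "carry_out", "data": {"commands": [[[0.5, -2, 0.6, 0, 0, 0, 85], [1, -4, 1.2, 0, 0, 0, 85], [1.5, -6, 1.8, 0, 0, 0, 85], [2, -8, 2.4, 0, 0, 0, 85], [2.5, -10, 3, 0, 0, 0, 85]]]}}

```text
t: 1.1
tcp_pos: [0.4564, 0.1279, 0.17]
tool_rot: [-0.063, 0.704, 0.063, 0.704]
force: [0.8, -0.4, 0.5]
finger_gap: 0.997
```

```bash
python3 plan.py .501 -.053 .12 100
```

```text
t 1.1 tcp [0.4564 0.1279 0.17  ] jaw 100.2 gap 85.2 q6 -1.71 F [ 0.8 -0.4  0.5] 
 -> [2.0, -7.44, 0.47, 0.04, -0.0, -0.0]
```

{"op": "carry_out", "data": {"commands": [[[0.4, -2, 0, 0, 0, 0, 85], [0.9, -4, 0.1, 0, 0, 0, 85], [1.4, -6, 0.2, 0, 0, 0, 85], [1.8, -6.9, 0.3, 0, 0, 0, 85], [1.8, -6.9, 0.3, 0, 0, 0, 85]]]}}

```text
t: 1.6
tcp_pos: [0.495, -0.0423, 0.1242]
tool_rot: [-0.061, 0.705, 0.061, 0.704]
force: [-0.2, 0.2, 0.3]
finger_gap: 0.993
```

```bash
python3 plan.py .501 -.053 .033 100
```

```text
t 1.6 tcp [ 0.495  -0.0423  0.1242] jaw 99.9 gap 84.8 q6 -2.05 F [-0.2  0.2  0.3] 
 -> [3.65, -0.46, 0.17, -0.02, -0.0, 0.0]
```

{"op": "carry_out", "data": {"commands": [[[0, -0.2, 0, 0, 0, 0, 85], [0, -0.2, 0, 0, 0, 0, 85], [0.5, -0.2, 0, 0, 0, 0, 85], [1, -0.2, 0, 0, 0, 0, 85], [1, -0.2, 0, 0, 0, 0, 85]]]}}

```text
t: 2.1
tcp_pos: [0.4936, -0.0419, 0.1]
tool_rot: [-0.063, 0.705, 0.064, 0.703]
force: [-0.1, 0.5, 0.5]
finger_gap: 0.998
```

```bash
python3 plan.py .501 -.053 .033 100; python3 - <<'E'
from station import manip
import cv2,numpy as np
from h import *
for n in("scene","top"):
    d=manip.snapshot(n); np.savez(n+"1.npz",**d)
crop(load("scene1"),270,100,390,220,6,"pics/s1.png")
E
```

```text
t 2.1 tcp [ 0.4936 -0.0419  0.1   ] jaw 100.3 gap 85.2 q6 -2.06 F [-0.1  0.5  0.5] 
 -> [2.68, -0.5, 0.22, 0.07, -0.03, -0.02]
```

View pics/s1.png

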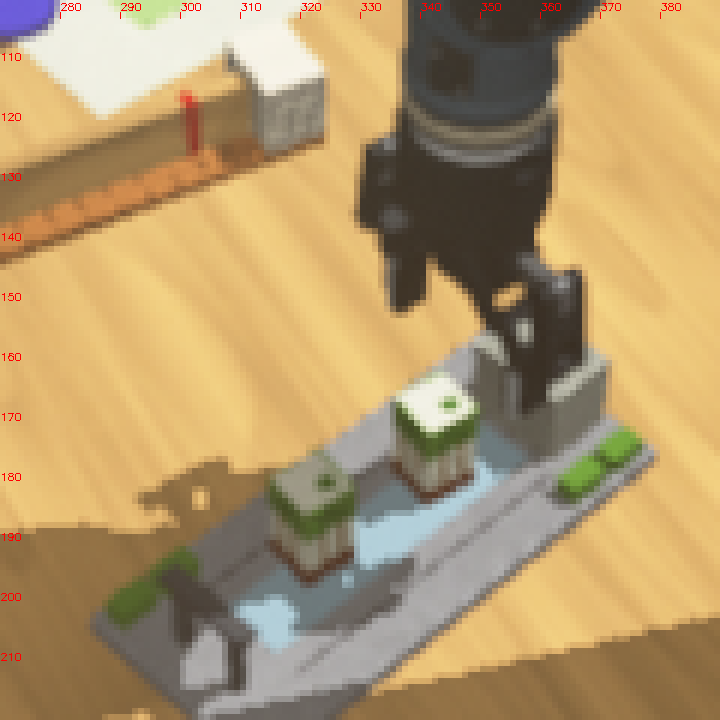

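```bash
python3 plan.py .501 -.053 .033 100; python3 - <<'E'
from h import *
s=load("scene1");t=load("top1")
P=[[.4936,-.0419,.100],[.4936,-.0419,.119],[.501,-.053,.072]]
print(proj(s,P),proj(t,P))
crop(t,290,150,390,250,6,"pics/t1.png")
E
```

```text
t 2.2 tcp [ 0.4946 -0.0425  0.1009] jaw 100.3 gap 84.8 q6 -2.06 F [-0.1  0.4  0.5] 
 -> [2.72, -0.46, 0.18, 0.06, -0.0, -0.0]
[[346.40290694 161.75668207]
 [346.6597312  157.55331206]
 [342.24397698 166.27464371]] [[335.25543979 220.93558237]
 [335.45143334 220.95989162]
 [338.05148136 218.90439508]]
```

View pics/t1.png

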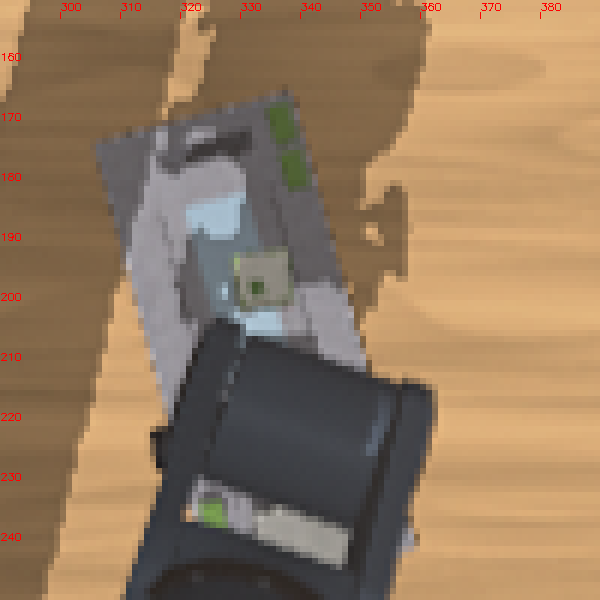

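{"op": "carry_out", "data": {"commands": [[[0, -0.5, 0.2, 0, 0, 0, 85], [0, -0.5, 0.2, 0, 0, 0, 85], [0, -0.5, 0.2, 0, 0, 0, 85], [0, -0.5, 0.2, 0, 0, 0, 85], [0, -0.5, 0.2, 0, 0, 0, 85]]]}}

```text
t: 2.7
tcp_pos: [0.5018, -0.055, 0.1006]
tool_rot: [-0.063, 0.704, 0.063, 0.704]
force: [-0.5, 0.3, -0.0]
finger_gap: 0.997
```

```bash
python3 plan.py .501 -.053 .033 100;
```

```text
t 2.7 tcp [ 0.5018 -0.055   0.1006] jaw 100.2 gap 85.1 q6 -2.08 F [-0.5  0.3 -0. ] 
 -> [2.7, 0.08, -0.02, 0.04, -0.0, -0.0]
```

{"op": "carry_out", "data": {"commands": [[[0.9, 0.1, 0, 0, 0, 0, 85], [1.8, 0.1, 0, 0, 0, 0, 85], [2.6, 0.1, 0, 0, 0, 0, 85], [2.6, 0.1, 0, 0, 0, 0, 85], [2.6, 0.1, 0, 0, 0, 0, 85]]]}}

```text
t: 3.2
tcp_pos: [0.5013, -0.0524, 0.0355]
tool_rot: [-0.063, 0.705, 0.063, 0.704]
force: [-0.4, 0.6, -0.2]
finger_gap: 0.999
```

{"op": "carry_out", "data": {"commands": [[[0, 0, 0, 0, 0, 0, 20], [0, 0, 0, 0, 0, 0, 20], [0, 0, 0, 0, 0, 0, 20], [0, 0, 0, 0, 0, 0, 20], [0, 0, 0, 0, 0, 0, 20]]]}}

```text
t: 3.7
tcp_pos: [0.5019, -0.0527, 0.0363]
tool_rot: [-0.063, 0.704, 0.063, 0.705]
force: [0.3, 0.0, 5.9]
finger_gap: 0.378
```

```bash
python3 plan.py .5093 .331 .12 106;
```

```text
t 3.7 tcp [ 0.5019 -0.0527  0.0363] jaw 100.2 gap 32.3 q6 -2.08 F [0.3 0.  5.9] 
 -> [-3.35, 15.05, 3.02, -1.16, 0.01, 0.01]
```

{"op": "carry_out", "data": {"commands": [[[-1, 0, 0, 0, 0, 0, 20], [-2, 0, 0, 0, 0, 0, 20], [-3.5, 0, 0, 0, 0, 0, 20], [-4.5, 1, 0.2, 0, 0, 0, 20], [-4.5, 2.5, 0.5, 0, 0, 0, 20]]]}}

```text
t: 4.2
tcp_pos: [0.5059, 0.0099, 0.1516]
tool_rot: [-0.063, 0.701, 0.061, 0.707]
force: [0.1, 0.4, 0.2]
finger_gap: 0.375
```

```bash
python3 plan.py .5093 .331 .14 106;
```

```text
t 4.2 tcp [0.5059 0.0099 0.1516] jaw 100.0 gap 32.1 q6 -1.95 F [0.1 0.4 0.2] 
 -> [0.44, 12.63, 2.36, -1.2, 0.09, 0.05]
```

{"op": "carry_out", "data": {"commands": [[[0, 1.5, 0.3, 0, 0, 0, 20], [0, 3, 0.6, -0.3, 0, 0, 20], [0, 4.5, 0.9, -0.5, 0, 0, 20], [0, 6, 1.2, -0.7, 0, 0, 20], [0, 7.5, 1.5, -0.9, 0, 0, 20]]]}}

```text
t: 4.7
tcp_pos: [0.5059, 0.2039, 0.148]
tool_rot: [-0.091, 0.701, 0.091, 0.701]
force: [0.4, -0.5, -1.2]
finger_gap: 0.37
```

{"op": "carry_out", "data": {"commands": [[[0, 1.3, 0.2, 0, 0, 0, 20], [0, 2.6, 0.5, -0.2, 0, 0, 20], [0, 3.7, 0.6, -0.3, 0, 0, 20], [0, 4.4, 0.7, -0.3, 0, 0, 20], [0, 4.4, 0.7, -0.3, 0, 0, 20]]]}}

```text
t: 5.2
tcp_pos: [0.4946, 0.3153, 0.1479]
tool_rot: [-0.101, 0.7, 0.101, 0.7]
force: [-0.2, 0.3, -0.2]
finger_gap: 0.374
```

```bash
python3 plan.py .5093 .331 .0545 106;
```

```text
t 5.2 tcp [0.4946 0.3153 0.1479] jaw 106.4 gap 31.9 q6 -1.48 F [-0.2  0.3 -0.2] 
 -> [3.73, 0.43, 0.74, 0.08, 0.0, -0.01]
```

{"op": "carry_out", "data": {"commands": [[[0.5, 0.4, 0.7, 0, 0, 0, 20], [1, 0.4, 0.7, 0, 0, 0, 20], [1, 0.4, 0.7, 0, 0, 0, 20], [1, 0.4, 0.7, 0, 0, 0, 20], [1, 0.4, 0.7, 0, 0, 0, 20]]]}}

```text
t: 5.7
tcp_pos: [0.5091, 0.3268, 0.1232]
tool_rot: [-0.1, 0.7, 0.099, 0.7]
force: [0.0, 1.0, 0.1]
finger_gap: 0.376
```

```bash
python3 plan.py .5093 .331 .0545 106; python3 - <<'E'
from station import manip
from h import *
for n in("scene","top"):
    d=manip.snapshot(n); np.savez(n+"2.npz",**d)
crop(load("scene2"),360,180,480,290,6,"pics/s2.png")
E
```

```text
t 5.7 tcp [0.5091 0.3268 0.1232] jaw 106.2 gap 32.1 q6 -1.47 F [0.  1.  0.1] 
 -> [2.75, 0.16, 0.05, 0.03, -0.01, 0.0]
```

View pics/s2.png

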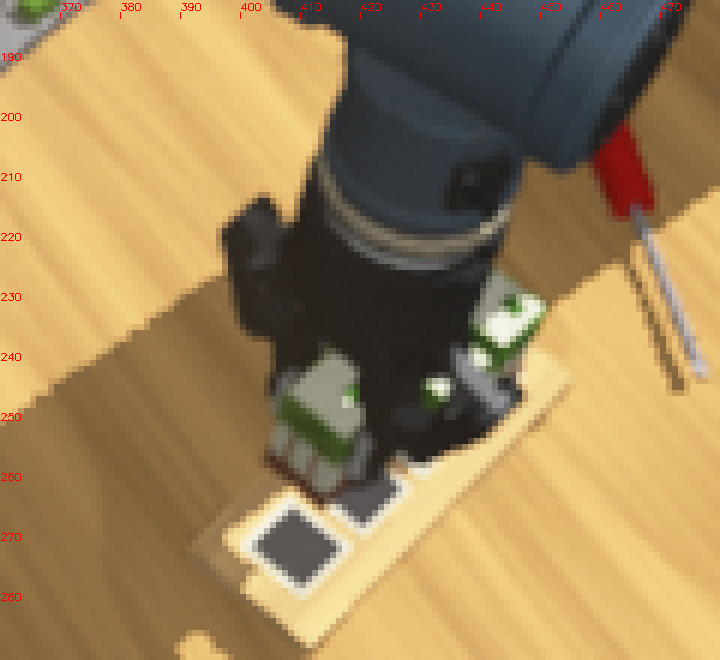

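{"op": "carry_out", "data": {"commands": [[[0.8, 0.1, 0, 0, 0, 0, 20], [1.6, 0.1, 0, 0, 0, 0, 20], [2.2, 0.1, 0, 0, 0, 0, 20], [2.5, 0.1, 0, 0, 0, 0, 20], [2.5, 0.1, 0, 0, 0, 0, 20]]]}}

```text
t: 6.3
tcp_pos: [0.508, 0.3297, 0.0595]
tool_rot: [-0.1, 0.701, 0.099, 0.699]
force: [0.3, -0.3, -0.4]
finger_gap: 0.374
```

```bash
python3 plan.py .5093 .331 .0545 106
```

```text
t 6.3 tcp [0.508  0.3297 0.0595] jaw 106.2 gap 32.0 q6 -1.46 F [ 0.3 -0.3 -0.4] 
 -> [0.2, 0.04, 0.06, 0.04, -0.03, 0.0]
```

{"op": "carry_out", "data": {"commands": [[[0.1, 0, 0, 0, 0, 0, 20], [0.2, 0, 0, 0, 0, 0, 20], [0.2, 0, 0, 0, 0, 0, 20], [0.2, 0, 0, 0, 0, 0, 20], [0.2, 0, 0, 0, 0, 0, 20]]]}}

```text
t: 6.8
tcp_pos: [0.5089, 0.3302, 0.0559]
tool_rot: [-0.1, 0.7, 0.1, 0.7]
force: [-0.0, 0.1, 0.0]
finger_gap: 0.373
```

```bash
python3 plan.py .5093 .331 .0545 106
```

```text
t 6.8 tcp [0.5089 0.3302 0.0559] jaw 106.2 gap 31.9 q6 -1.46 F [-0.   0.1  0. ] 
 -> [0.05, 0.03, 0.03, 0.04, 0.01, -0.0]
```

{"op": "carry_out", "data": {"commands": [[[0.1, 0, 0, 0, 0, 0, 20], [0.1, 0, 0, 0, 0, 0, 20], [0.1, 0, 0, 0, 0, 0, 20], [0.1, 0, 0, 0, 0, 0, 20], [0.1, 0, 0, 0, 0, 0, 20]]]}}

```text
t: 7.3
tcp_pos: [0.5091, 0.3303, 0.0544]
tool_rot: [-0.1, 0.7, 0.1, 0.701]
force: [-1.7, -1.0, 6.9]
finger_gap: 0.371
```

{"op": "carry_out", "data": {"commands": [[[0, 0, 0, 0, 0, 0, 85], [0, 0, 0, 0, 0, 0, 85], [0, 0, 0, 0, 0, 0, 85], [0, 0, 0, 0, 0, 0, 85], [0, 0, 0, 0, 0, 0, 85]]]}}

```text
t: 7.8
tcp_pos: [0.5086, 0.33, 0.0528]
tool_rot: [-0.1, 0.7, 0.1, 0.7]
force: [0.6, -0.1, -0.3]
finger_gap: 0.994
```

{"op": "carry_out", "data": {"commands": [[[-1, 0, 0, 0, 0, 0, 85], [-2.5, 0, 0, 0, 0, 0, 85], [-4, -0.5, -0.1, 0, 0, 0, 85], [-4, -2, -0.4, 0.2, 0, 0, 85], [-4, -4, -0.8, 0.5, 0, 0, 85]]]}}

```text
t: 8.3
tcp_pos: [0.5184, 0.2303, 0.1548]
tool_rot: [-0.085, 0.7, 0.086, 0.704]
force: [0.7, -1.7, -1.1]
finger_gap: 0.997
```

```bash
python3 plan.py .585 -.0355 .14 100; python3 - <<'E'
from station import manip
from meas import *
for n in("scene","top"):
    d=manip.snapshot(n); np.savez(n+"3.npz",**d)
s=load("scene3");t=load("top3")
crop(s,380,190,480,290,6,"pics/s3.png")
crop(t,210,190,270,270,7,"pics/t3.png")
print(proj(s,[.5093,.331,.09]),proj(t,[.5093,.331,.09]))
E
```

```text
t 8.3 tcp [0.5184 0.2303 0.1548] jaw 103.9 gap 85.1 q6 -1.59 F [ 0.7 -1.7 -1.1] 
 -> [0.59, -10.96, 0.03, 0.78, 0.06, -0.0]
[[412.47898046 259.96818167]] [[231.53539265 215.15361831]]
```

View pics/s3.png

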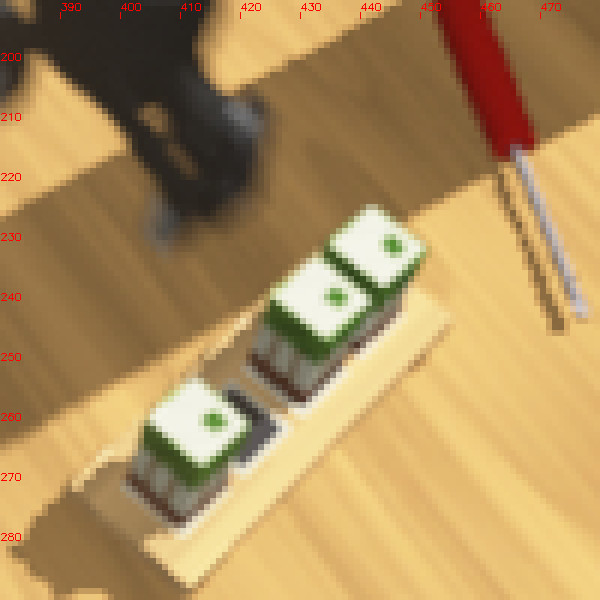

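View pics/t3.png

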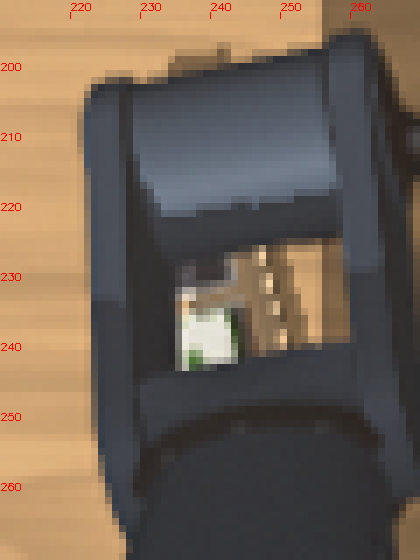

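The first tree stands square on place B: its top is centred near (412,260), against an expected (412.5,260). Now the second tree.

{"op": "carry_out", "data": {"commands": [[[0, -2, 0, 0.2, 0, 0, 85], [0, -4, 0, 0.5, 0, 0, 85], [0, -6, 0, 0.8, 0, 0, 85], [0, -8, 0, 0.8, 0, 0, 85], [0.5, -9.5, 0, 0.8, 0, 0, 85]]]}}

```text
t: 8.9
tcp_pos: [0.5759, -0.0039, 0.1417]
tool_rot: [-0.06, 0.703, 0.059, 0.706]
force: [0.9, 0.2, 0.3]
finger_gap: 0.994
```

```bash
python3 plan.py .5855 -.0355 .10 100
```

```text
t 8.9 tcp [ 0.5759 -0.0039  0.1417] jaw 99.7 gap 84.9 q6 -1.94 F [0.9 0.2 0.3] 
 -> [1.67, -1.31, 0.16, -0.07, 0.05, 0.02]
```

{"op": "carry_out", "data": {"commands": [[[0.5, -0.6, 0.1, 0, 0, 0, 85], [1, -1, 0.1, 0, 0, 0, 85], [1.2, -1, 0.1, 0, 0, 0, 85], [1.2, -1, 0.1, 0, 0, 0, 85], [1.2, -1, 0.1, 0, 0, 0, 85]]]}}

```text
t: 9.4
tcp_pos: [0.5798, -0.0237, 0.1104]
tool_rot: [-0.06, 0.705, 0.061, 0.704]
force: [-0.1, 0.0, -0.3]
finger_gap: 0.994
```

```bash
python3 plan.py .5855 -.0355 .036 100
```

```text
t 9.4 tcp [ 0.5798 -0.0237  0.1104] jaw 99.8 gap 84.9 q6 -1.98 F [-0.1  0.  -0.3] 
 -> [2.97, -0.51, 0.15, -0.03, -0.01, -0.01]
```

{"op": "carry_out", "data": {"commands": [[[0, -0.5, 0.2, 0, 0, 0, 85], [0.3, -0.5, 0.2, 0, 0, 0, 85], [0.6, -0.5, 0.2, 0, 0, 0, 85], [0.6, -0.5, 0.2, 0, 0, 0, 85], [0.6, -0.5, 0.2, 0, 0, 0, 85]]]}}

```text
t: 9.9
tcp_pos: [0.5868, -0.0368, 0.095]
tool_rot: [-0.06, 0.705, 0.06, 0.704]
force: [-0.2, -0.5, 0.2]
finger_gap: 0.997
```

```bash
python3 plan.py .5855 -.0355 .036 100
```

```text
t 9.9 tcp [ 0.5868 -0.0368  0.095 ] jaw 99.7 gap 85.2 q6 -1.99 F [-0.2 -0.5  0.2] 
 -> [2.36, 0.06, -0.04, -0.06, -0.01, -0.01]
```

{"op": "carry_out", "data": {"commands": [[[0.8, 0, 0, 0, 0, 0, 85], [1.6, 0, 0, 0, 0, 0, 85], [2.3, 0, 0, 0, 0, 0, 85], [2.3, 0, 0, 0, 0, 0, 85], [2.3, 0, 0, 0, 0, 0, 85]]]}}

```text
t: 10.4
tcp_pos: [0.5874, -0.0369, 0.0381]
tool_rot: [-0.06, 0.705, 0.06, 0.704]
force: [0.9, -0.1, 0.3]
finger_gap: 0.992
```

{"op": "carry_out", "data": {"commands": [[[0, 0, 0, 0, 0, 0, 20], [0, 0, 0, 0, 0, 0, 20], [0, 0, 0, 0, 0, 0, 20], [0, 0, 0, 0, 0, 0, 20], [0, 0, 0, 0, 0, 0, 20]]]}}

```text
t: 10.9
tcp_pos: [0.5879, -0.0371, 0.0388]
tool_rot: [-0.06, 0.704, 0.06, 0.705]
force: [-0.8, 0.8, 4.8]
finger_gap: 0.369
```

{"op": "carry_out", "data": {"commands": [[[-1, 0, 0, 0, 0, 0, 20], [-2, 0, 0, 0, 0, 0, 20], [-3.5, 0, 0, 0, 0, 0, 20], [-4.5, 1, 0, 0, 0, 0, 20], [-4.5, 2.5, -0.4, 0, 0, 0, 20]]]}}

```text
t: 11.4
tcp_pos: [0.5717, 0.0215, 0.1546]
tool_rot: [-0.06, 0.701, 0.058, 0.709]
force: [0.7, 0.6, 0.1]
finger_gap: 0.374
```

```bash
python3 plan.py .4668 .3192 .14 106
```

```text
t 11.4 tcp [0.5717 0.0215 0.1546] jaw 99.5 gap 31.9 q6 -1.89 F [0.7 0.6 0.1] 
 -> [0.51, 12.44, -2.17, -1.29, 0.13, 0.05]
```

{"op": "carry_out", "data": {"commands": [[[0, 1.5, -0.3, 0, 0, 0, 20], [0, 3, -0.6, -0.3, 0, 0, 20], [0, 4.5, -0.9, -0.5, 0, 0, 20], [0, 6, -1.2, -0.7, 0, 0, 20], [0, 7.5, -1.4, -0.9, 0, 0, 20]]]}}

```text
t: 11.9
tcp_pos: [0.4995, 0.203, 0.1504]
tool_rot: [-0.088, 0.702, 0.088, 0.701]
force: [0.6, 0.7, -0.5]
finger_gap: 0.371
```

```bash
python3 plan.py .4668 .3192 .14 106
```

```text
t 11.9 tcp [0.4995 0.203  0.1504] jaw 104.2 gap 31.7 q6 -1.64 F [ 0.6  0.7 -0.5] 
 -> [0.42, 4.83, -0.12, -0.35, -0.01, -0.0]
```

{"op": "carry_out", "data": {"commands": [[[0, 1.2, 0, 0, 0, 0, 20], [0, 2.4, 0, -0.2, 0, 0, 20], [0, 3.5, 0, -0.4, 0, 0, 20], [0, 4.5, 0, -0.4, 0, 0, 20], [0, 4.5, 0, -0.4, 0, 0, 20]]]}}

```text
t: 12.4
tcp_pos: [0.472, 0.3134, 0.1504]
tool_rot: [-0.101, 0.7, 0.101, 0.7]
force: [-0.8, -0.2, 0.1]
finger_gap: 0.37
```

```bash
python3 plan.py .4668 .3192 .13 106
```

```text
t 12.4 tcp [0.472  0.3134 0.1504] jaw 106.4 gap 31.6 q6 -1.47 F [-0.8 -0.2  0.1] 
 -> [0.82, 0.28, -0.13, 0.09, 0.0, -0.01]
```

{"op": "carry_out", "data": {"commands": [[[0, 0.3, -0.1, 0, 0, 0, 20], [0, 0.3, -0.1, 0, 0, 0, 20], [0.3, 0.3, -0.1, 0, 0, 0, 20], [0.5, 0.3, -0.1, 0, 0, 0, 20], [0.5, 0.3, -0.1, 0, 0, 0, 20]]]}}

```text
t: 12.9
tcp_pos: [0.4682, 0.3164, 0.1368]
tool_rot: [-0.1, 0.701, 0.099, 0.699]
force: [-0.6, -0.1, -0.6]
finger_gap: 0.368
```

```bash
python3 plan.py .468 .3195 .0568 106
```

```text
t 12.9 tcp [0.4682 0.3164 0.1368] jaw 106.1 gap 31.5 q6 -1.46 F [-0.6 -0.1 -0.6] 
 -> [3.2, 0.12, 0.03, 0.03, -0.03, 0.0]
```

{"op": "carry_out", "data": {"commands": [[[0.8, 0.1, 0, 0, 0, 0, 20], [1.6, 0.1, 0, 0, 0, 0, 20], [2.4, 0.1, 0, 0, 0, 0, 20], [2.9, 0.1, 0, 0, 0, 0, 20], [3, 0.1, 0, 0, 0, 0, 20]]]}}

```text
t: 13.4
tcp_pos: [0.4672, 0.3191, 0.0615]
tool_rot: [-0.1, 0.701, 0.099, 0.699]
force: [0.4, 0.5, -0.5]
finger_gap: 0.367
```

{"op": "carry_out", "data": {"commands": [[[0, 0, 0, 0, 0, 0, 20], [0.1, 0, 0, 0, 0, 0, 20], [0.1, 0, 0, 0, 0, 0, 20], [0.1, 0, 0, 0, 0, 0, 20], [0.1, 0, 0, 0, 0, 0, 20]]]}}

```text
t: 13.9
tcp_pos: [0.4682, 0.32, 0.061]
tool_rot: [-0.1, 0.7, 0.1, 0.7]
force: [-0.2, -0.1, 0.3]
finger_gap: 0.371
```

```bash
python3 plan.py .468 .3195 .0568 106
```

```text
t 13.9 tcp [0.4682 0.32   0.061 ] jaw 106.2 gap 31.6 q6 -1.45 F [-0.2 -0.1  0.3] 
 -> [0.17, -0.02, -0.01, 0.04, 0.01, -0.0]
```

{"op": "carry_out", "data": {"commands": [[[0.1, 0, 0, 0, 0, 0, 20], [0.1, 0, 0, 0, 0, 0, 20], [0.1, 0, 0, 0, 0, 0, 20], [0.1, 0, 0, 0, 0, 0, 20], [0.1, 0, 0, 0, 0, 0, 20]]]}}

```text
t: 14.4
tcp_pos: [0.468, 0.3198, 0.058]
tool_rot: [-0.1, 0.7, 0.1, 0.7]
force: [-0.7, 0.2, 0.5]
finger_gap: 0.368
```

{"op": "carry_out", "data": {"commands": [[[0.1, 0, 0, 0, 0, 0, 20], [0.1, 0, 0, 0, 0, 0, 20], [0.1, 0, 0, 0, 0, 0, 20], [0.1, 0, 0, 0, 0, 0, 20], [0.1, 0, 0, 0, 0, 0, 20]]]}}

```text
t: 14.9
tcp_pos: [0.4683, 0.32, 0.0568]
tool_rot: [-0.1, 0.7, 0.1, 0.7]
force: [-1.5, -0.0, 8.1]
finger_gap: 0.366
```

{"op": "carry_out", "data": {"commands": [[[0, 0, 0, 0, 0, 0, 85], [0, 0, 0, 0, 0, 0, 85], [0, 0, 0, 0, 0, 0, 85], [0, 0, 0, 0, 0, 0, 85], [0, 0, 0, 0, 0, 0, 85]]]}}

```text
t: 15.4
tcp_pos: [0.4679, 0.3197, 0.0553]
tool_rot: [-0.1, 0.7, 0.1, 0.7]
force: [-0.4, 0.0, -0.3]
finger_gap: 0.994
```

{"op": "carry_out", "data": {"commands": [[[-1, 0, 0, 0, 0, 0, 85], [-2.5, 0, 0, 0, 0, 0, 85], [-4, -0.5, 0, 0, 0, 0, 85], [-4, -2, 0, 0.2, 0, 0, 85], [-4, -4, 0, 0.5, 0, 0, 85]]]}}

```text
t: 15.9
tcp_pos: [0.4967, 0.2246, 0.1572]
tool_rot: [-0.085, 0.7, 0.086, 0.703]
force: [0.4, -0.1, -1.2]
finger_gap: 0.993
```

{"op": "carry_out", "data": {"commands": [[[0, -2, 0, 0.4, 0, 0, 85], [0, -4, 0, 0.8, 0, 0, 85], [0, -6, 0, 1.2, 0, 0, 85], [0, -8, 0, 1.6, 0, 0, 85], [0, -10, 0, 2, 0, 0, 85]]]}}

```text
t: 16.4
tcp_pos: [0.5553, -0.0211, 0.1555]
tool_rot: [-0.022, 0.707, 0.022, 0.707]
force: [1.5, 0.4, -0.4]
finger_gap: 0.995
```

```bash
python3 plan.py .502 -.3525 .12 90.8; python3 - <<'E'
from station import manip
from meas import *
for n in("scene","top"):
    d=manip.snapshot(n); np.savez(n+"4.npz",**d)
s=load("scene4");t=load("top4")
crop(s,380,210,480,290,6,"pics/s4.png")
crop(t,210,190,270,270,7,"pics/t4.png")
w=lambda r,g,b:(r>165)&(g>165)&(b>150)
show("t",t,comps(t,(222,205,255,262),w),.09)
show("s",s,comps(s,(395,222,455,280),w),.09)
E
```

```text
t 16.4 tcp [ 0.5553 -0.0211  0.1555] jaw 93.6 gap 85.0 q6 -1.87 F [ 1.5  0.4 -0.4] 
 -> [1.42, -13.1, -2.97, 0.57, -0.0, -0.0]
t 84 px [231.5 215.4] xy [0.5084 0.3311] size mm [35. 31.] ang 125.2 rect [508.6 332.6] [32.3 36.6] 14.8
t 83 px [234.4 227.4] xy [0.4655 0.3198] size mm [34. 32.] ang 116.5 rect [465.1 321.1] [32.3 36. ] 0.8
t 83 px [238.1 239. ] xy [0.4241 0.3054] size mm [34. 31.] ang -162.7 rect [425.7 305.5] [36.5 30.9] 12.6
t 85 px [241.  250.5] xy [0.3832 0.2942] size mm [35. 31.] ang -157.3 rect [382.2 294.9] [36.4 32.1] 14.8
s 119 px [442.5 230.4] xy [0.3832 0.2948] size mm [33. 32.] ang 54.4 rect [383.2 294.8] [32.7 31. ] 15.8
s 119 px [432.9 239. ] xy [0.4232 0.3046] size mm [32. 31.] ang 84.5 rect [423.1 304.6] [31.4 31.9] 12.3
s 309 px [434.  258.6] xy [0.4567 0.3539] size mm [151.  16.] ang -162.3 rect [459.5 353.6] [163.3  18.3] 17.0
s 127 px [423.3 249.5] xy [0.4656 0.3186] size mm [33. 31.] ang 74.5 rect [466.1 317.2] [31.4 33.6] 16.0
s 132 px [412.4 259.7] xy [0.509  0.3301] size mm [33. 31.] ang 133.1 rect [509.2 330.2] [31.3 32. ] 11.1
s 23 px [413.3 275.7] xy [0.5339 0.369 ] size mm [36.  5.] ang -167.9 rect [531.9 369. ] [34.1  5.1] 9.5
```

View pics/s4.png

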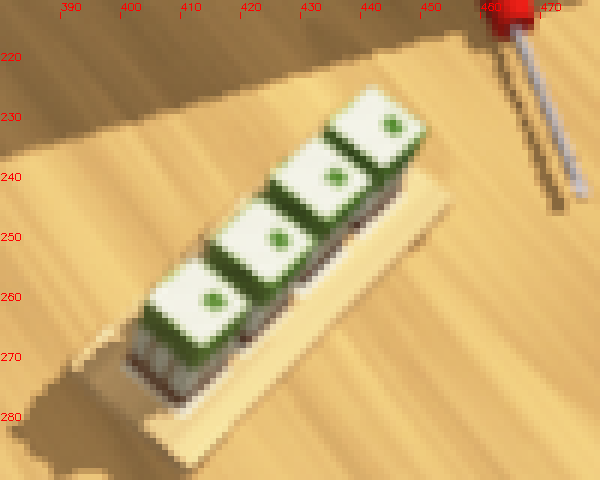

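View pics/t4.png

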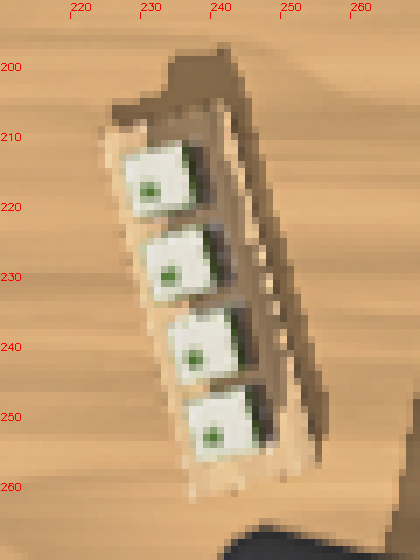

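The row is complete: the tree tops measure (0.509,0.331) and (0.4655,0.319), within 2 mm of the places, and all four are aligned. Now the bridge.

{"op": "carry_out", "data": {"commands": [[[0, -2, -0.5, 0.2, 0, 0, 85], [0, -4, -1, 0.4, 0, 0, 85], [0, -6, -1.5, 0.5, 0, 0, 85], [0, -8, -2, 0.5, 0, 0, 85], [0, -10, -2.5, 0.5, 0, 0, 85]]]}}

```text
t: 17.0
tcp_pos: [0.5098, -0.266, 0.1554]
tool_rot: [-0.008, 0.707, 0.008, 0.707]
force: [1.0, -0.7, -1.0]
finger_gap: 0.996
```

```bash
python3 plan.py .502 -.3525 .12 90.8
```

```text
t 17.0 tcp [ 0.5098 -0.266   0.1554] jaw 91.3 gap 85.0 q6 -2.27 F [ 1.  -0.7 -1. ] 
 -> [1.41, -3.45, -0.39, 0.09, -0.0, -0.01]
```

{"op": "carry_out", "data": {"commands": [[[0.3, -1.2, -0.1, 0, 0, 0, 85], [0.6, -2.2, -0.2, 0, 0, 0, 85], [1, -3, -0.3, 0.1, 0, 0, 85], [1, -3, -0.3, 0.1, 0, 0, 85], [1, -3, -0.3, 0.1, 0, 0, 85]]]}}

```text
t: 17.5
tcp_pos: [0.5041, -0.339, 0.1298]
tool_rot: [-0.004, 0.708, 0.005, 0.707]
force: [0.3, 0.3, 0.4]
finger_gap: 0.999
```

```bash
python3 plan.py .502 -.3525 .08 90.8; python3 - <<'E'
from station import manip
from meas import *
for n in("scene","top"):
    d=manip.snapshot(n); np.savez(n+"5.npz",**d)
s=load("scene5");crop(s,220,70,340,160,6,"pics/s5.png")
E
```

```text
t 17.5 tcp [ 0.5041 -0.339   0.1298] jaw 90.7 gap 85.3 q6 -2.36 F [0.3 0.3 0.4] 
 -> [1.99, -0.54, -0.09, -0.02, -0.02, -0.02]
```

View pics/s5.png

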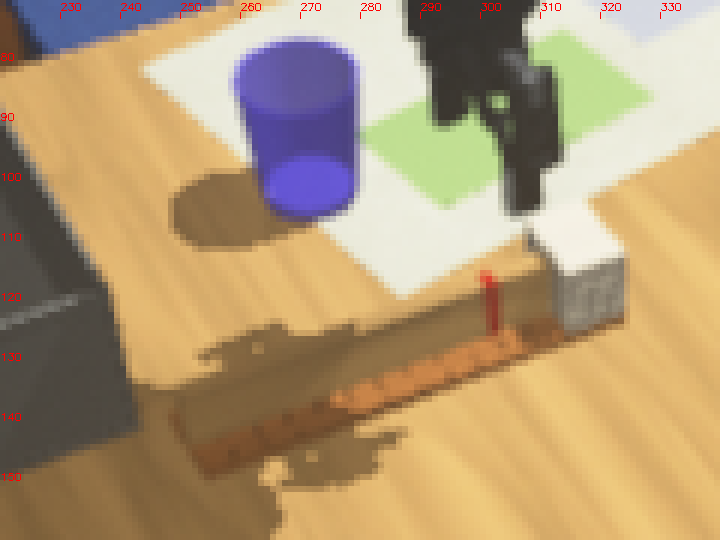

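{"op": "carry_out", "data": {"commands": [[[0.3, -0.5, -0.1, 0, 0, 0, 60], [0.8, -0.5, -0.1, 0, 0, 0, 60], [1.3, -0.5, -0.1, 0, 0, 0, 60], [1.5, -0.5, -0.1, 0, 0, 0, 60], [1.5, -0.5, -0.1, 0, 0, 0, 60]]]}}

```text
t: 18.1
tcp_pos: [0.5013, -0.3517, 0.0913]
tool_rot: [-0.004, 0.708, 0.005, 0.706]
force: [0.4, -0.5, 1.5]
finger_gap: 0.702
```

```bash
python3 plan.py .502 -.3525 .016 90.8
```

```text
t 18.1 tcp [ 0.5013 -0.3517  0.0913] jaw 90.7 gap 60.0 q6 -2.38 F [ 0.4 -0.5  1.5] 
 -> [3.01, -0.04, 0.03, -0.02, -0.03, -0.03]
```

{"op": "carry_out", "data": {"commands": [[[0.8, 0, 0, 0, 0, 0, 60], [1.6, 0, 0, 0, 0, 0, 60], [2.4, 0, 0, 0, 0, 0, 60], [2.8, 0, 0, 0, 0, 0, 60], [2.8, 0, 0, 0, 0, 0, 60]]]}}

```text
t: 18.6
tcp_pos: [0.5015, -0.3519, 0.0217]
tool_rot: [-0.004, 0.708, 0.005, 0.706]
force: [-0.4, 0.2, 0.4]
finger_gap: 0.704
```

```bash
python3 plan.py .502 -.3525 .016 90.8
```

```text
t 18.6 tcp [ 0.5015 -0.3519  0.0217] jaw 90.7 gap 60.1 q6 -2.38 F [-0.4  0.2  0.4] 
 -> [0.23, -0.02, 0.02, -0.02, -0.02, -0.02]
```

{"op": "carry_out", "data": {"commands": [[[0.1, 0, 0, 0, 0, 0, 60], [0.1, 0, 0, 0, 0, 0, 30], [0.1, 0, 0, 0, 0, 0, 0], [0.1, 0, 0, 0, 0, 0, 0], [0.1, 0, 0, 0, 0, 0, 0]]], "force": 80}}

```text
t: 19.1
tcp_pos: [0.5026, -0.353, 0.0214]
tool_rot: [-0.005, 0.707, 0.004, 0.707]
force: [0.4, 0.2, 4.2]
finger_gap: 0.128
```

{"op": "carry_out", "data": {"commands": [[[0, 0, 0, 0, 0, 0, 0], [0, 0, 0, 0, 0, 0, 0], [0, 0, 0, 0, 0, 0, 0], [0, 0, 0, 0, 0, 0, 0], [0, 0, 0, 0, 0, 0, 0]]]}}

```text
t: 19.6
tcp_pos: [0.5026, -0.353, 0.0214]
tool_rot: [-0.005, 0.707, 0.004, 0.707]
force: [-0.2, -0.1, 5.1]
finger_gap: 0.125
```

```bash
python3 plan.py .502 -.3525 .12 90.8
```

```text
t 19.6 tcp [ 0.5026 -0.353   0.0214] jaw 90.7 gap 10.7 q6 -2.38 F [-0.2 -0.1  5.1] 
 -> [-3.94, 0.02, -0.02, -0.02, 0.01, 0.01]
```

{"op": "carry_out", "data": {"commands": [[[-0.3, 0, 0, 0, 0, 0, 0], [-0.8, 0, 0, 0, 0, 0, 0], [-1.5, 0, 0, 0, 0, 0, 0], [-2.3, 0, 0, 0, 0, 0, 0], [-3, 0, 0, 0, 0, 0, 0]]]}}

```text
t: 20.1
tcp_pos: [0.502, -0.3525, 0.0966]
tool_rot: [-0.004, 0.707, 0.005, 0.707]
force: [-1.1, -0.1, -3.0]
finger_gap: 0.124
```

{"op": "carry_out", "data": {"commands": [[[-0.7, 0, 0, 0, 0, 0, 0], [-1.4, 0, 0, 0, 0, 0, 0], [-2, 0, 0, 0, 0, 0, 0], [-2.5, 0, 0, 0, 0, 0, 0], [-2.5, 0, 0, 0, 0, 0, 0]]]}}

```text
t: 20.6
tcp_pos: [0.503, -0.3535, 0.1601]
tool_rot: [-0.005, 0.706, 0.003, 0.708]
force: [0.8, -0.9, -5.0]
finger_gap: 0.126
```

```bash
python3 plan.py .4858 -.0488 .16 105.8; python3 - <<'E'
from station import manip
from meas import *
for n in("scene","top"):
    d=manip.snapshot(n); np.savez(n+"6.npz",**d)
s=load("scene6");crop(s,220,50,350,160,6,"pics/s6.png")
E
```

```text
t 20.6 tcp [ 0.503  -0.3535  0.1601] jaw 90.7 gap 10.8 q6 -2.38 F [ 0.8 -0.9 -5. ] 
 -> [-0.03, 12.19, -0.53, -3.02, 0.03, 0.04]
```

View pics/s6.png

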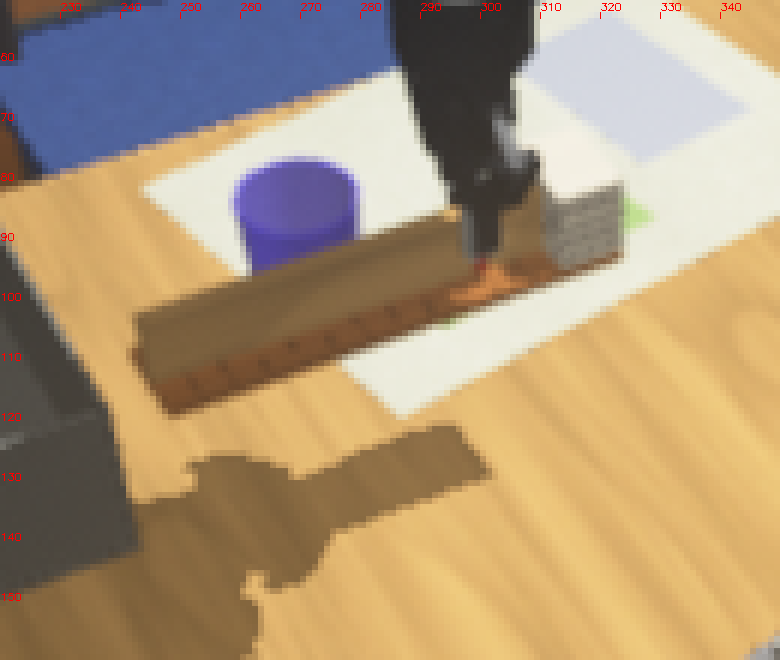

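{"op": "carry_out", "data": {"commands": [[[0, 0.6, 0, -0.1, 0, 0, 0], [0, 1.5, -0.1, -0.3, 0, 0, 0], [0, 2.6, -0.1, -0.6, 0, 0, 0], [0, 3.8, -0.1, -0.9, 0, 0, 0], [0, 5, -0.2, -1.2, 0, 0, 0]]]}}

```text
t: 21.2
tcp_pos: [0.4948, -0.2253, 0.157]
tool_rot: [-0.041, 0.706, 0.043, 0.705]
force: [0.0, 0.8, -3.3]
finger_gap: 0.125
```

{"op": "carry_out", "data": {"commands": [[[0, 1.2, 0, -0.3, 0, 0, 0], [0, 2.4, 0, -0.6, 0, 0, 0], [0, 3.5, 0, -0.9, 0, 0, 0], [0, 4.6, 0, -1.2, 0, 0, 0], [0, 5.4, 0, -1.4, 0, 0, 0]]]}}

```text
t: 21.7
tcp_pos: [0.4778, -0.0905, 0.1572]
tool_rot: [-0.084, 0.703, 0.086, 0.701]
force: [0.2, -0.3, -3.2]
finger_gap: 0.126
```

```bash
python3 plan.py .4858 -.0488 .16 105.8
```

```text
t 21.7 tcp [ 0.4778 -0.0905  0.1572] jaw 103.9 gap 10.8 q6 -2.23 F [ 0.2 -0.3 -3.2] 
 -> [-0.11, 1.54, 0.71, -0.39, -0.03, -0.03]
```

{"op": "carry_out", "data": {"commands": [[[0, 0.6, 0.3, -0.2, 0, 0, 0], [0, 1.1, 0.5, -0.3, 0, 0, 0], [0, 1.3, 0.6, -0.4, 0, 0, 0], [0, 1.3, 0.6, -0.4, 0, 0, 0], [0, 1.3, 0.6, -0.4, 0, 0, 0]]]}}

```text
t: 22.2
tcp_pos: [0.4867, -0.0589, 0.1579]
tool_rot: [-0.097, 0.701, 0.097, 0.7]
force: [0.2, 1.8, -3.0]
finger_gap: 0.124
```

```bash
python3 plan.py .4858 -.0488 .1285 105.8
```

```text
t 22.2 tcp [ 0.4867 -0.0589  0.1579] jaw 105.7 gap 10.6 q6 -2.19 F [ 0.2  1.8 -3. ] 
 -> [1.18, 0.4, 0.07, -0.02, -0.0, 0.0]
```

{"op": "carry_out", "data": {"commands": [[[0.2, 0.4, 0.1, 0, 0, 0, 0], [0.5, 0.4, 0.1, 0, 0, 0, 0], [0.8, 0.4, 0.1, 0, 0, 0, 0], [1, 0.4, 0.1, 0, 0, 0, 0], [1, 0.4, 0.1, 0, 0, 0, 0]]]}}

```text
t: 22.7
tcp_pos: [0.4857, -0.0483, 0.1319]
tool_rot: [-0.096, 0.701, 0.097, 0.7]
force: [0.8, 0.1, -3.5]
finger_gap: 0.128
```

{"op": "carry_out", "data": {"commands": [[[0, 0, 0, 0, 0, 0, 0], [0, 0, 0, 0, 0, 0, 0], [0, 0, 0, 0, 0, 0, 0], [0, 0, 0, 0, 0, 0, 0], [0, 0, 0, 0, 0, 0, 0]]]}}

```text
t: 23.2
tcp_pos: [0.4865, -0.0483, 0.1332]
tool_rot: [-0.097, 0.7, 0.097, 0.701]
force: [-0.4, -0.1, -4.6]
finger_gap: 0.125
```

```bash
python3 plan.py .4858 -.0488 .1285 105.8;  python3 - <<'E'
from station import manip
from meas import *
for n in("scene","top"):
    d=manip.snapshot(n); np.savez(n+"7.npz",**d)
s=load("scene7");crop(s,265,90,390,220,6,"pics/s7.png")
t=load("top7");crop(t,295,155,375,255,6,"pics/t7.png")
a=np.radians(15.8);X=np.array([np.cos(a),np.sin(a),0]);Y=np.array([-X[1],X[0],0]);c=np.array([.4858,-.0488,.107])
for nm,(x,y,z) in dict(freetop=(.2,0,.048),deckFreeL=(.2,.028,.008),deckFreeLbot=(.2,.028,0),deckFreeR=(.2,-.028,.008),hvTopL=(-.08,.028,.056),hvTopFarL=(-.04,.028,.056),hvTopR=(-.08,-.028,.056),hvbotL=(-.08,.028,0)).items():
    P=c+x*X+y*Y+[0,0,z]; print(nm,proj(s,P).round(1),proj(t,P).round(1))
E
```

```text
t 23.2 tcp [ 0.4865 -0.0483  0.1332] jaw 105.7 gap 10.7 q6 -2.17 F [-0.4 -0.1 -4.6] 
 -> [0.19, -0.01, -0.03, -0.02, 0.0, 0.0]
freetop [[298.4 182.7]] [[322.8 167.5]]
deckFreeL [[305.7 197.1]] [[315.1 170.9]]
deckFreeLbot [[305.8 198.8]] [[315.1 171.1]]
deckFreeR [[292.7 186.1]] [[330.3 166.8]]
hvTopL [[373.4 136.7]] [[336.1 248.1]]
hvTopFarL [[364.4 143.3]] [[333.1 236.7]]
hvTopR [[359.9 127.6]] [[351.9 243.8]]
hvbotL [[371.7 149.6]] [[335.5 247. ]]
```

View pics/s7.png

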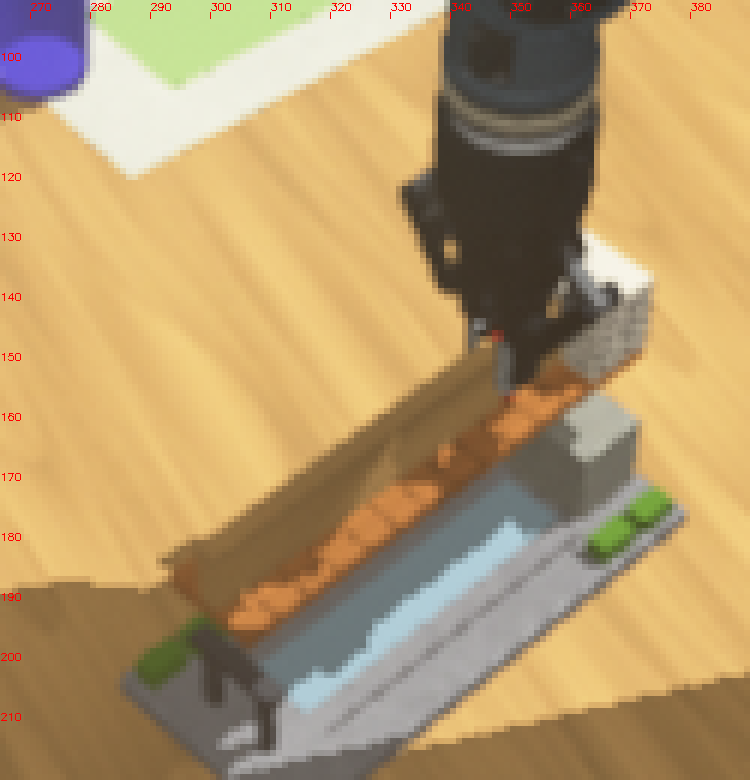

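View pics/t7.png

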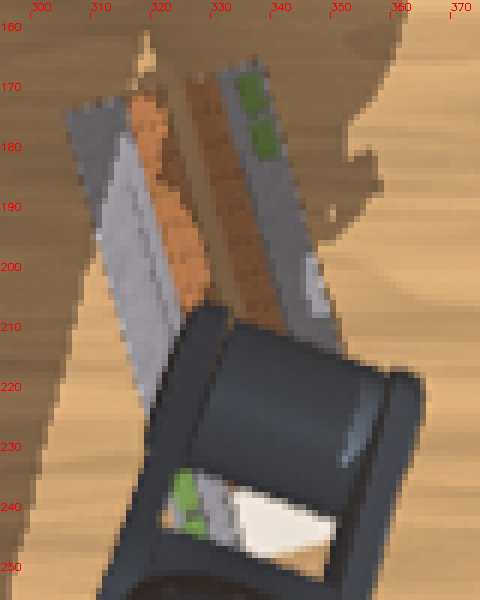

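The bridge is level over both piers; its projected corners match the picture within about 1 px. The last step is 5 mm down, then settle.

{"op": "carry_out", "data": {"commands": [[[0.1, 0, 0, 0, 0, 0, 0], [0.2, 0, 0, 0, 0, 0, 0], [0.2, 0, 0, 0, 0, 0, 0], [0.2, 0, 0, 0, 0, 0, 0], [0.2, 0, 0, 0, 0, 0, 0]]]}}

```text
t: 23.8
tcp_pos: [0.4864, -0.0483, 0.128]
tool_rot: [-0.097, 0.7, 0.097, 0.7]
force: [0.9, 0.5, -2.6]
finger_gap: 0.122
```

{"op": "carry_out", "data": {"commands": [[[0, 0, 0, 0, 0, 0, 0], [0, 0, 0, 0, 0, 0, 0], [0, 0, 0, 0, 0, 0, 0], [0, 0, 0, 0, 0, 0, 0], [0, 0, 0, 0, 0, 0, 0]]]}}

```text
t: 24.3
tcp_pos: [0.4864, -0.0482, 0.128]
tool_rot: [-0.097, 0.7, 0.097, 0.7]
force: [0.6, -0.2, -3.3]
finger_gap: 0.121
```

```bash
python3 plan.py .4858 -.0488 .1285 105.8;  python3 - <<'E'
from station import manip
from meas import *
d=manip.snapshot("top"); np.savez("top8.npz",**d)
w=lambda r,g,b:(r>165)&(g>165)&(b>150)
t=load("top8"); show("t",t,comps(t,(222,205,255,262),w),.09)
s=manip.sense();print(np.abs(s["qd"]).max())
crop(t,130,80,530,330,2,"pics/t8.png")
E
```

```text
t 24.3 tcp [ 0.4864 -0.0482  0.128 ] jaw 105.7 gap 10.4 q6 -2.17 F [ 0.6 -0.2 -3.3] 
 -> [-0.02, -0.02, -0.03, -0.02, 0.0, 0.0]
t 82 px [231.6 215.4] xy [0.5086 0.3307] size mm [34. 31.] ang 134.0 rect [508.9 331.3] [32.3 33.9] 14.8
t 78 px [234.6 227.4] xy [0.4657 0.3189] size mm [32. 31.] ang 152.1 rect [465.5 319.9] [31.4 33. ] 14.8
t 83 px [238.1 239. ] xy [0.4241 0.3054] size mm [34. 31.] ang -162.7 rect [425.7 305.5] [36.5 30.9] 12.6
t 84 px [241.1 250.5] xy [0.3832 0.294 ] size mm [35. 31.] ang -161.0 rect [382.4 294. ] [36.5 30.4] 15.3
0.002046311910330347
```

View pics/t8.png

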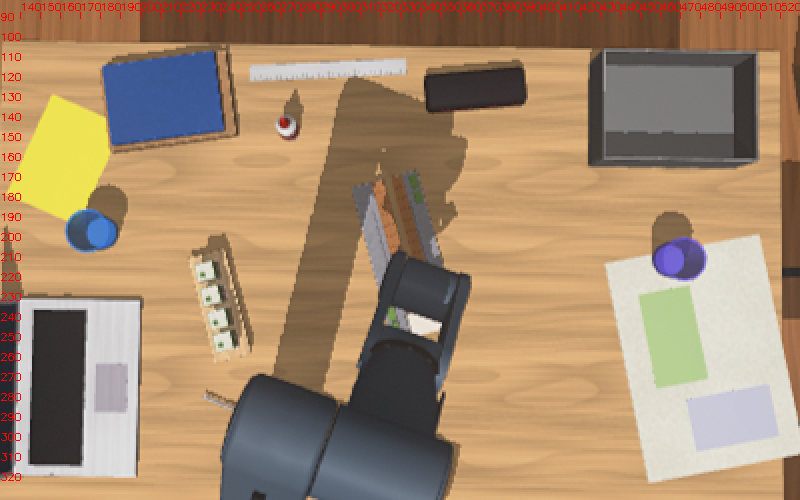

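All four trees stand in the row. The bystanders are unmoved: the glue bottle is near (273,143), the blue cup near (176,195) and the violet cup near (470,209). The bridge is held still over the piers, so I'm handing in.

```bash
python3 -c "
from station import manip
print(manip.sign_off())"
```

```text
the job is handed in; nothing more can be done
None
```

I stood both loose tree blocks on the two empty shelf places. I then picked the bridge up at its red line and handed the job in with it held still and level over the two piers, at about 24 s of the 72 s. The sign-off gives no verdict.

- **Trees:** in the last top view the two placed trees measure (0.509, 0.331) and (0.466, 0.319). Both are within about 2 mm of their places, and they are upright and square with the row. The two trees already in the row read the same as before, within about 2 mm.
- **Bridge:** the last TCP reading is (0.486, -0.048, 0.128), within 1 mm of the position I aimed for. That puts the underside about 45 mm above the pier tops. I checked its corners 5 mm higher, before the final lowering: they matched the expected positions to about 1 pixel (roughly 4 mm) and it looked level. The grip was closed on the spine, and joint speeds were about 0.002 rad/s.
- **Bystanders:** the glue bottle and both cups looked unmoved in the last picture; I checked them by eye only.

No check failed. One measurement did disagree: a first estimate of the heavy end from the side view was about 16 mm off the top view, because the white paper behind it got into the colour mask. I used the top view for that point.

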